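Fit the spare power module into the rack switch

ROBOT

A 7-joint arm with a two-finger parallel gripper is mounted at the origin on the work surface. World frame = base frame: x ahead of the robot, y to its left, z up, the work surface at z = 0. Lengths are in m, angles in rad, forces in N, time in s.
With the tool pointing down it reaches from about 0.4 to 0.85 m from the base axis. Payload 4.4 kg.
Tool frame: the origin (TCP) lies between the finger pads; the fingertips stand 17 mm ahead of it and the grasp point (between the pads) lies 2 mm behind it; z points along the fingers, y is the line along which they close (so a half turn about z gives the same grasp; the last joint's range is limited). The gripper opens to 94 mm and grips with 3 to 60 N. Pads are 16 mm wide; open, the fingers measure 119 mm over their backs; the gripper's body (75 mm by 177 mm) begins 78 mm behind the grasp point.
Start: joints at [1.231, 0.628, 0.038, 1.517, -0.027, 0.996, -0.02], TCP at [0.176, -0.626, 0.222] pointing down, gripper open.
Joint ranges: [-3.06, 3.06], [-0.37, 2.12], [-1.25, 1.32], [0.18, 2.47], [-1.1, 4.24], [0.23, 1.98], [-2.94, 2.94]. Speed limits (rad/s): [2.57, 2.57, 3.14, 3.14, 3.14, 3.14, 3.14].

INTERFACE

Orientations are given as a 3x3 rotation matrix whose columns are the frame's x, y, z axes.
In Python, from plant import manip gives the robot as it stands.
- The arm moves only by the tool move_arm, never from a script. Its arguments are lists of equal length, an entry for each row: "fingers": the opening in per cent of the stroke, from 0 (shut) to 100 (fully open); "xyz": the shift along the tool's x, y, z in cm, a list of three; "roll": the turn about the tool's z in rad. A call has 1 to 5 rows; each row is the pose to reach, as a shift and turn from the pose commanded when the call began, along the tool's axes at that moment; what a row does not reach only later rows make up. A row lasts 1/8 s, in which the tool goes at most 62.5 mm and 10.7 degrees, less where a joint would pass 70% of its speed; a pose out of reach is approached as far as the arm can. A call with a gripper value outside its range is refused whole. The fingers move at their own pace and stop on an object; "newtons" is the grip in N (left out, the last holds). Time passes only in rows, so rows that repeat a pose let the fingers close. It gives the time, the measured TCP pose, the force, the opening and the grip force at its end, in the units of the state.
- manip.get_obs(): the state, without advancing time (a new reading comes with each control period).
- manip.grab_frame(name): name is "scene" or "side" or "wrist"; returns the picture (384x512x3 uint8, red, green, blue); there is no depth.
- manip.camera_model(name): a dict with "K" (3x3 intrinsics, pixels), "R" (3x3) and "t" (3): a world point X has camera coordinates R X + t; the wrist camera has in their place "mount" (4x4, takes a point from camera to tool coordinates, whose origin is the TCP and whose axes are the flange's). Camera axes: x right, y down, z forward; pixel columns grow to the right and rows downward; lengths in m; the calibration is good to about 2 mm. A picture is of the moment at which its call begins: read the wrist's pose just before it. camera_model takes no time and is no camera call.
- manip.finish_job(): hands the job in; it is judged then, once.
The state is a dict: "time": time; "joint_pos": joint angles; "joint_vel": joint speeds; "joint_efforts": joint torques, N m; "position": TCP position; "tool_rot": TCP orientation; "ft_force": force on the tool from outside, world axes, zero at the start; "torque": the same for the moment, N m; "gripper_width": opening from 0.0 (shut) to 1.0 (fully open); "finger_force": force on a finger pad.
Only numpy, scipy, OpenCV 4.12 (cv2) and the standard library are available. Lean on these libraries where they do the work, as an engineer would, in place of code of your own. Each camera call takes 0.05 s, during which the arm holds its last target. There are 200 camera calls.

TASK

The rack switch has one empty power bay: take the spare power module from the table, enter its connector end into the bay, and slide it all the way in, flush with the switch's rear panel, while its handle is still swung out. Then fold the handle flat across the module's end to lock it. Do not tip the module over, and leave everything else on the table where it is.

Things in the scene. Friction and masses are not known exactly. Their poses are not given: they have to be found in the camera images.
- psu: Spare power module: bare-metal oblong box 180 mm long (x), 60 wide (y), 38 high, 0.5 to 0.9 kg, balanced near its middle, lying flat. Origin: centre of its underside. +x points to the connector end that goes in first (its last 8 mm is a black tongue 36 mm wide); the end plate with inlet and hinged handle is at x = -90 mm. The adapter nearby is similar in size but black, with no handle.
- psu_face (a point): Centre of the module's outer end plate: x = -90, y = 0, z = 19 mm in the module's frame; axes as the module. The plate is 60 x 38 mm, and with the handle open all of it to the +y side of the hinge is free to push on.
- psu_lever (a joint): The module's handle: a black bar 5 mm thick, 22 high (8 to 30 mm above the underside), on a vertical hinge at x = -96, y = -25 mm of the module. Rad: 0 = folded, bar along y from y = -28 to +22, its centre line 6.5 mm outside the hinge; opens about +z to 1.55. Starts at 1.3 to 1.5, sticking out some 50 mm from the plate near its -y edge. Stiff: stays where left, about 1 N at its tip turns it.
- lever_end (a point): On the handle's bar, 42 mm from the hinge measured along the bar (5 mm before its tip), on the bar's centre line, mid height.
- switch: Rack switch, dark metal, 44 mm high, 300 deep (x), flat on the table, immovable. Origin: table height, rear panel plane (the side facing the spare module), middle of the empty bay's mouth. +x points into the bay, +y along the panel towards the robot. Case from y = -331 to 109 mm. A like module, handle folded and standing 18 mm out, fills the next bay at y = 70 mm.
- bay_mouth (a point): Middle of the empty bay's mouth, in the panel plane on the bay's floor, 2 mm above the table; axes as the switch. Bay 62 mm wide, 40 high inside (1 mm spare each side of the module, 2 in height); lips flare 3 mm to each side over 14 mm, the floor's slopes to the table. At the stop the end plate is within 2 mm of the panel plane. The cover starts 45 mm in. Only friction, 2 to 7 N.
- adapter: Power adapter, black, rounded, 160 x 62 x 34 mm, lying on the table; leave it. Origin: centre of its underside, x along it.
- miniswitch: Small desktop switch 100 x 158 x 26 mm lying on top of the rack switch, 80 mm or more to -y of the bay's middle; leave it. Origin: centre of its underside.
- phone: Phone 150 x 72 x 8 mm; leave it. Origin: centre of its underside.
- surge: Square black socket block 62 x 62 x 40 mm; leave it. Origin: centre of its underside.
- driver: Screwdriver 180 mm long lying on top of the rack switch, its handle and blade over 90 mm behind the rear panel, 30 to 40 mm to -y of the bay's middle; leave it. Origin: on its underside, near its middle.
- filler: The bay's blanking cover, a dark upright plate 66 mm wide and 40 mm high; leave it. Origin: centre of its underside.
- stripper: Wire stripper 85 x 28 x 14 mm lying on top of the rack switch; leave it. Origin: about the centre of its underside.

How it is judged:
On the way:
1. the module is fully home in the bay while its handle is still swung out (more than 0.6 rad) (x of psu_face in the frame of bay_mouth between -0.003 and 0.006 m and y of psu_face in the frame of bay_mouth between -0.004 and 0.004 m and z of psu_face in the frame of bay_mouth below 0.03 m and angle between the x axis of psu and the x axis of switch, either way round below 0.04 rad and angle between psu's own z axis and vertical below 0.06 rad and value of joint psu_lever above 0.6 rad), for 0.1 s.
At the end, for the whole second after the job is handed in: The module stands fully home in the empty bay: its end plate at most 3 mm proud of the rear panel plane, within 4 mm of the bay's middle, straight within 0.04 rad and level; its handle is folded flat (below 0.15 rad); everything is at rest and the other things are where they were (x of psu_face in the frame of bay_mouth between -0.003 and 0.006 m and y of psu_face in the frame of bay_mouth between -0.004 and 0.004 m and z of psu_face in the frame of bay_mouth below 0.03 m and angle between the x axis of psu and the x axis of switch, either way round below 0.04 rad and angle between psu's own z axis and vertical below 0.06 rad and value of joint psu_lever below 0.15 rad and linear speed of psu below 0.01 m/s and velocity of joint psu_lever below 0.1 rad/s); the robot touches nothing.
It fails at once if something else on the table is moved more than 30 mm (distance of any of adapter, miniswitch, phone, surge, driver, filler, stripper from where it was at the start of the episode above 0.03 m).
It fails at once if the module is tipped more than 0.5 rad (angle between psu's own z axis and vertical above 0.5 rad).
It also fails if it takes over 61 s, if anything falls off the work surface, if the arm or the gripper's body presses on something with over 40 N, if the wrist force passes 120 N, or if a joint passes its speed limit or range.

## Working session

There is one attempt and no reset: what is moved stays moved. The work goes in short steps, Python scripts to look and compute and a tool call to move; the robot and the scene stay as the last step left them, time stands still between calls to the robot, and variables do not carry over. Pictures are saved under pics/ and viewed, at most 10 in all, crops included, and the job is handed in when it is done.

Besides the shell and the picture viewer there is one more tool, called after ">>>" by a JSON object that holds its "op" and its "data", one argument or row to a line. move_arm: Moves the arm, as the interface text tells. Its arguments: {"type":"object","properties":{"fingers":{"type":"array","items":{"type":"number"}},"xyz":{"type":"array","items":{"type":"array","items":{"type":"number"}}},"roll":{"type":"array","items":{"type":"number"}},"newtons":{"type":"number"}},"required":["fingers","xyz","roll"]}

```bash
mkdir -p pics
python3 - <<'E'
from plant import manip
import cv2,numpy as np
for n in ["scene","side"]:
    im=manip.grab_frame(n); cv2.imwrite(f"pics/{n}0.png",cv2.cvtColor(im,cv2.COLOR_RGB2BGR))
    c=manip.camera_model(n); print(n,c["K"],"pos",-np.array(c["R"]).T@c["t"],np.round(c["R"],2))
o=manip.get_obs(); im=manip.grab_frame("wrist"); cv2.imwrite("pics/wrist0.png",cv2.cvtColor(im,cv2.COLOR_RGB2BGR))
print(o["position"],np.round(o["tool_rot"],3),o["time"]); print(manip.camera_model("wrist"))
E
```

```text
scene [[471.93227294   0.         253.78310547]
 [  0.         471.93227294 189.79114439]
 [  0.           0.           1.        ]] pos [ 1.26875458 -0.72563892  0.84881234] [[ 0.67  0.74  0.02]
 [ 0.47 -0.41 -0.78]
 [-0.57  0.53 -0.62]]
side [[444.70563374   0.         258.28648816]
 [  0.         444.70563374 195.142321  ]
 [  0.           0.           1.        ]] pos [-0.04816184  0.51959254  1.13950882] [[-0.67 -0.74  0.01]
 [-0.59  0.53 -0.61]
 [ 0.45 -0.42 -0.79]]
[ 0.17562447 -0.62524086  0.22168961] [[ 0.963  0.27  -0.   ]
 [ 0.27  -0.963  0.002]
 [-0.    -0.002 -1.   ]] 0.1
{'K': array([[289.25495846,   0.        , 251.56868366],
       [  0.        , 289.25495846, 190.93125373],
       [  0.        ,   0.        ,   1.        ]]), 'mount': array([[-1.79449415e-03, -9.70474471e-01, -2.41197184e-01,
         6.92997946e-02],
       [ 9.99998245e-01, -1.61180962e-03, -9.54699805e-04,
         4.68812814e-04],
       [ 5.37747845e-04, -2.41198474e-01,  9.70475660e-01,
        -1.62509597e-01],
       [ 0.00000000e+00,  0.00000000e+00,  0.00000000e+00,
         1.00000000e+00]])}
```

View pics/scene0.png

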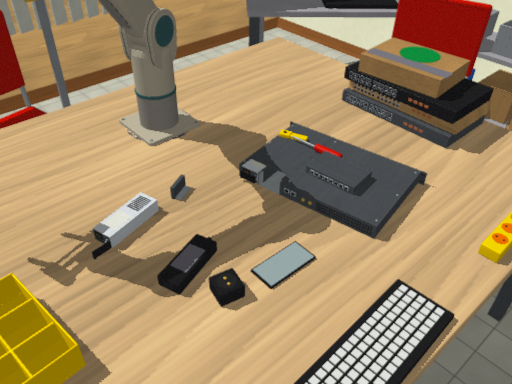

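View pics/side0.png

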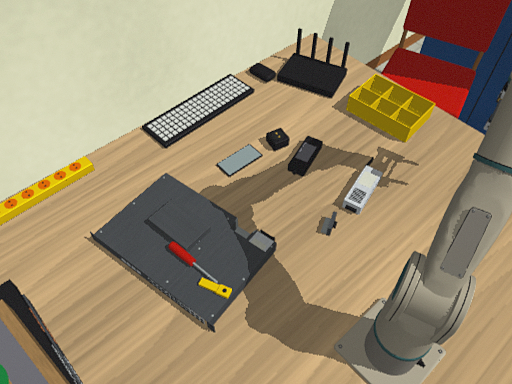

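The scene view shows the bare-metal psu at about (127,220) with its handle at (102,247), the switch with the like module at (255,170), and the filler at (178,187). In the side view the psu is at (363,188) and the switch panel runs along (165,178)-(272,240). Next I enlarge both.

Run:
```python
import cv2,numpy as np
a=cv2.imread("pics/scene0.png");b=cv2.imread("pics/side0.png");
f=lambda im,x,y,w,h:cv2.resize(im[y:y+h,x:x+w],(400,300),interpolation=cv2.INTER_CUBIC)
g=lambda im:cv2.convertScaleAbs(255*(im/255.)**0.6)
cv2.imwrite("pics/comp.png",g(np.vstack([np.hstack([f(a,85,180,100,75),f(a,235,145,100,75)]),np.hstack([f(b,320,150,100,75),f(b,200,195,100,75)])])))
```

```text
(no output)
```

View pics/comp.png

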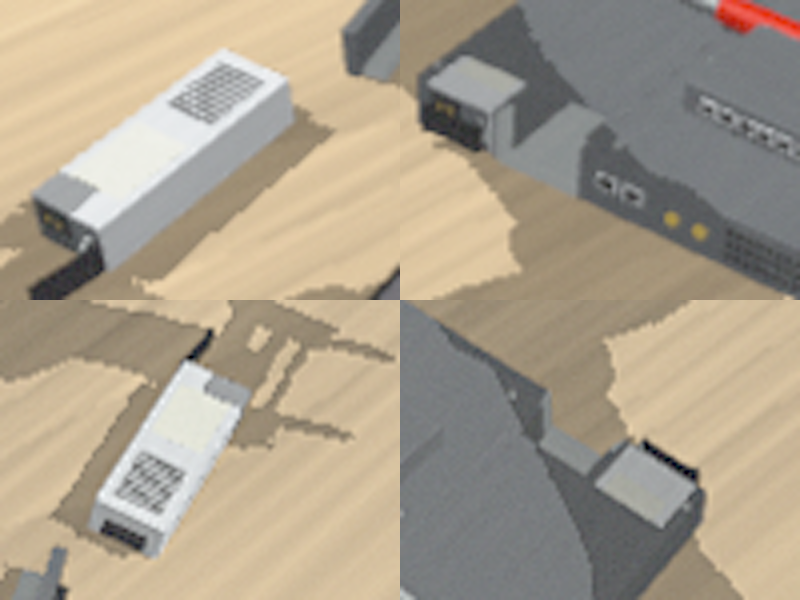

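View pics/wrist0.png

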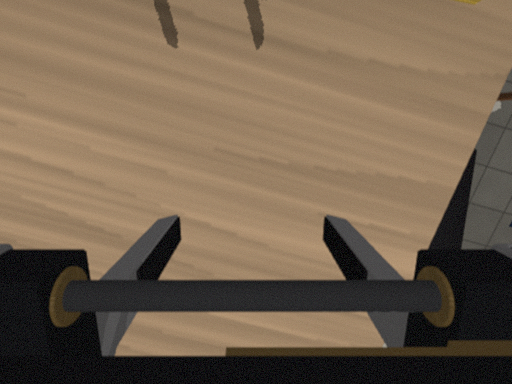

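The crops show the psu top corners in scene (93.5,230), (110.5,239.5), (140.5,192.5), (158,200), and the handle on the right edge at (95,250). The bay gap in scene is at (363..378,195). In side the panel top edge runs (165,175)-(272,238). The wrist view shows only table.

```bash
cat > h.py <<'E'
from plant import manip
import numpy as np
def cast(n,uv,z,pose=None):
    c=manip.camera_model(n)
    if n=="wrist":
        T=np.eye(4);T[:3,:3]=pose["tool_rot"];T[:3,3]=pose["position"]
        M=T@np.array(c["mount"]);R=M[:3,:3];p=M[:3,3]
    else:
        R=np.array(c["R"]).T;p=-R@c["t"]
    uv=np.atleast_2d(uv);d=np.c_[uv,np.ones(len(uv))]@np.linalg.inv(c["K"]).T@R.T
    return p+d*((z-p[2])/d[:,2])[:,None]
E
python3 - <<'E'
from h import *
np.set_printoptions(precision=4,suppress=True)
A=lambda L,ox,oy:[((x+.5)/4-.5+ox,(y+.5)/4-.5+oy) for x,y in L]
s=cast("scene",A([(35,200),(103,238),(293,80),(222,50)],85,180),.038)
print("psu scene",s[:,:2],[np.linalg.norm(s[i]-s[i-1]) for i in range(4)])
s=cast("side",A([(187,62),(248,88),(168,222),(97,198)],320,150),.038)
print("psu side",s[:,:2],[np.linalg.norm(s[i]-s[i-1]) for i in range(4)])
print("handle tip scene",cast("scene",A([(32,288)],85,180),.03)[:,:2],"side",cast("side",A([(212,32)],320,150),.03)[:,:2])
p=cast("side",[(165,175),(272.5,238),(211,328),(91,235)],.044); print("switch side",p[:,:2],[np.linalg.norm(p[i]-p[i-1]) for i in range(4)])
print("switch scene bottom",cast("scene",[(377,228)],.0)[:,:2],"bay R bottom",cast("scene",A([(580,195),(490,150)],235,145),0)[:,:2])
print("bay R top",cast("scene",A([(580,135),(600,115)],235,145),.044)[:,:2])
print("bay side: right wall top / like module",cast("side",A([(545,385-300),(625,440-300),(695,490-300)],100,195),.042)[:,:2])
print("filler",cast("scene",[(178,197)],0)[:,:2],"adapter",cast("scene",[(188,262)],.03)[:,:2])
E
```

```text
psu scene [[ 0.3829 -0.4399]
 [ 0.4401 -0.425 ]
 [ 0.3895 -0.2566]
 [ 0.3311 -0.2752]] [np.float64(0.17260716227532996), np.float64(0.059182169345375554), np.float64(0.17578715689172378), np.float64(0.06130587228936299)]
psu side [[ 0.4269 -0.42  ]
 [ 0.3752 -0.4353]
 [ 0.331  -0.2793]
 [ 0.3831 -0.2559]] [np.float64(0.16986412317111174), np.float64(0.05387453903213391), np.float64(0.16214169539778042), np.float64(0.05707225718236808)]
handle tip scene [[ 0.442  -0.4741]] side [[ 0.4379 -0.4695]]
switch side [[0.8298 0.1051]
 [0.4255 0.0114]
 [0.3348 0.3116]
 [0.7839 0.3964]] [np.float64(0.29485814739201494), np.float64(0.41494842169038976), np.float64(0.31354856213382143), np.float64(0.4569749190516326)]
switch scene bottom [[0.8239 0.1332]] bay R bottom [[0.7414 0.2582]
 [0.6656 0.2515]]
bay R top [[0.7281 0.2631]
 [0.7233 0.2938]]
bay side: right wall top / like module [[0.557  0.0388]
 [0.4802 0.027 ]
 [0.4145 0.0183]]
filler [[ 0.3756 -0.1858]] adapter [[ 0.6177 -0.3245]]
```

>>> {"op": "move_arm", "data": {
  "fingers": [100,100,100,100,100],
  "xyz": [
    [5,-3,0],
    [10,-6,0],
    [15,-9,0],
    [20,-12,0],
    [25,-14,0]
  ],
  "roll": [-0.17,-0.34,-0.51,-0.68,-0.85],
  "newtons": 40
}}

```text
time: 0.78
position: [0.3795, -0.4215, 0.2225]
tool_rot: [[0.427, 0.904, -0.0], [0.904, -0.427, 0.0], [0.0, -0.0, -1.0]]
ft_force: [0.7, -0.3, 0.6]
gripper_width: 0.997
finger_force: 0.0
```

>>> {"op": "move_arm", "data": {
  "fingers": [100,100,100,100,100],
  "xyz": [
    [1,1,0],
    [2,1,0],
    [2.5,1,0],
    [2.5,1,0],
    [2.5,1,0]
  ],
  "roll": [-0.17,-0.34,-0.51,-0.68,-0.75]
}}

```text
time: 1.4
position: [0.3982, -0.4051, 0.2222]
tool_rot: [[-0.301, 0.954, -0.0], [0.954, 0.301, 0.001], [0.001, -0.0, -1.0]]
ft_force: [0.1, 0.1, 0.6]
gripper_width: 1.003
finger_force: 0.0
```

Run:
```python
from h import *; import cv2
o=manip.get_obs(); im=manip.grab_frame("wrist"); cv2.imwrite("pics/w1.png",im[:,:,::-1])
print(o["position"],np.round(o["tool_rot"],3),o["time"],o["joint_pos"])
import pickle;pickle.dump(o,open("w1.pkl","wb"))
```

```text
[ 0.39820263 -0.40505329  0.22221077] [[-0.301  0.954 -0.   ]
 [ 0.954  0.301  0.001]
 [ 0.001 -0.    -1.   ]] 1.4 [ 1.01395884  0.53624109 -0.41165917  1.74300427  0.26023928  0.91707203
  0.80037808]
```

View pics/w1.png

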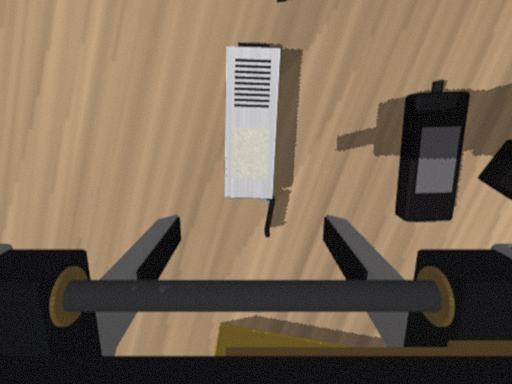

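The wrist view shows the psu top with corners near (227,47), (280,46), (273,198), (225,197), its handle ending at (267,236), and the adapter at (435,155). I'll refine the corners with a brightness mask.

Run:
```python
from h import *; import cv2,pickle
np.set_printoptions(precision=4,suppress=True)
o=pickle.load(open("w1.pkl","rb"));im=cv2.imread("pics/w1.png")
hsv=cv2.cvtColor(im,cv2.COLOR_BGR2HSV);m=((hsv[...,1]<45)&(hsv[...,2]>130)).astype(np.uint8)*255
m=cv2.morphologyEx(m,cv2.MORPH_CLOSE,np.ones((9,9)))
c=max(cv2.findContours(m,0,2)[0],key=cv2.contourArea)[:,0].astype(float)
P=cast("wrist",c,.038,o)[:,:2];r=cv2.minAreaRect(P.astype(np.float32)*1000);print(r,cv2.boxPoints(r))
h=cast("wrist",[(267,236),(268,199)],.03,o);print("handle",h[:,:2])
```

```text
((379.00030517578125, -350.55145263671875), (60.29024887084961, 178.1957244873047), 15.40756607055664) [[ 326.2668 -272.6648]
 [ 373.6104 -444.4562]
 [ 431.7338 -428.4381]
 [ 384.3902 -256.6467]]
handle [[ 0.4409 -0.4751]
 [ 0.4263 -0.4268]]
```

>>> {"op": "move_arm", "data": {
  "fingers": [100,100,100,100,100],
  "xyz": [
    [3,0,4],
    [5.6,-0.1,8],
    [5.6,-0.1,12],
    [5.6,-0.1,16],
    [5.6,-0.1,18]
  ],
  "roll": [0.02,0.037,0.037,0.037,0.037]
}}

```text
time: 2.08
position: [0.3798, -0.3513, 0.0405]
tool_rot: [[-0.262, 0.965, -0.002], [0.965, 0.262, 0.002], [0.002, -0.002, -1.0]]
ft_force: [-0.5, -0.3, -0.8]
gripper_width: 0.999
finger_force: 0.0
```

>>> {"op": "move_arm", "data": {
  "fingers": [100,50,50,50,50],
  "xyz": [
    [0,0,1.8],
    [0,0,1.8],
    [0,0,1.8],
    [0,0,1.8],
    [0,0,1.8]
  ],
  "roll": [0,0,0,0,0]
}}

```text
time: 2.7
position: [0.3804, -0.3526, 0.0252]
tool_rot: [[-0.263, 0.965, -0.0], [0.965, 0.263, -0.001], [-0.001, -0.001, -1.0]]
ft_force: [-0.6, -0.3, 2.6]
gripper_width: 0.632
finger_force: 40.0
```

>>> {"op": "move_arm", "data": {
  "fingers": [50,50,50,50,50],
  "xyz": [
    [0,0,-2],
    [0,0,-5],
    [0,0,-8],
    [0,2,-9],
    [2,5,-9]
  ],
  "roll": [0,0,0,0,0]
}}

```text
time: 3.32
position: [0.4233, -0.3217, 0.115]
tool_rot: [[-0.258, 0.966, 0.001], [0.966, 0.258, -0.002], [-0.002, 0.0, -1.0]]
ft_force: [1.2, 1.2, -7.7]
gripper_width: 0.633
finger_force: 40.0
```

>>> {"op": "move_arm", "data": {
  "fingers": [50,50,50,50,50],
  "xyz": [
    [3,4,0],
    [6,8,0],
    [9,12,0],
    [12,16,0],
    [15,20,0]
  ],
  "roll": [0,0,0,0,0]
}}

```text
time: 3.95
position: [0.5768, -0.121, 0.1135]
tool_rot: [[-0.263, 0.965, -0.003], [0.965, 0.263, 0.0], [0.001, -0.002, -1.0]]
ft_force: [0.2, -0.3, -7.1]
gripper_width: 0.634
finger_force: 40.0
```

>>> {"op": "move_arm", "data": {
  "fingers": [50,50],
  "xyz": [
    [0,0,0],
    [0,0,0]
  ],
  "roll": [0,0]
}}

```text
time: 4.2
position: [0.5757, -0.1225, 0.1135]
tool_rot: [[-0.263, 0.965, -0.003], [0.965, 0.263, -0.0], [0.001, -0.003, -1.0]]
ft_force: [-0.8, -0.8, -6.7]
gripper_width: 0.634
finger_force: 40.0
```

Run:
```python
from h import *; import cv2
o=manip.get_obs(); im=manip.grab_frame("wrist"); cv2.imwrite("pics/w2.png",im[:,:,::-1])
cv2.imwrite("pics/w2b.png",cv2.resize(cv2.convertScaleAbs(255*(im[:,:,::-1]/255.)**.6),None,fx=1.5,fy=1.5))
print(o["position"],np.round(o["tool_rot"],3),o["time"],o["joint_pos"])
import pickle;pickle.dump(o,open("w2.pkl","wb"))
```

```text
[ 0.5756718  -0.12248502  0.11345798] [[-0.263  0.965 -0.003]
 [ 0.965  0.263 -0.   ]
 [ 0.001 -0.003 -1.   ]] 4.2 [ 0.35069425  0.69438789 -0.30057083  1.78469907  0.29598518  0.71021912
  0.15548416]
```

View pics/w2b.png

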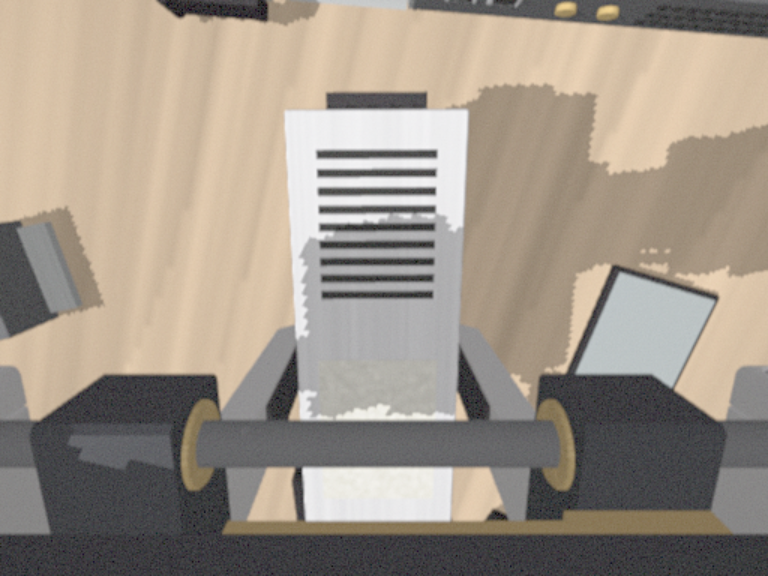

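The wrist view shows the psu held squarely, tongue at (377,100). The bay mouth is at the top edge, about (345..410,3), and the panel base line ends at (768,37). I'll move 3 cm closer and look again.

>>> {"op": "move_arm", "data": {
  "fingers": [50,50,50],
  "xyz": [
    [1.5,0,0],
    [3,0,0],
    [3,0,0]
  ],
  "roll": [0,0,0]
}}

```text
time: 4.62
position: [0.5688, -0.0907, 0.1147]
tool_rot: [[-0.266, 0.964, -0.0], [0.964, 0.266, 0.002], [0.002, 0.0, -1.0]]
ft_force: [-0.1, -0.2, -6.3]
gripper_width: 0.635
finger_force: 40.0
```

Run:
```python
from h import *; import cv2
o=manip.get_obs(); im=manip.grab_frame("wrist"); cv2.imwrite("pics/w3.png",im[:,:,::-1])
cv2.imwrite("pics/w3b.png",cv2.resize(cv2.convertScaleAbs(255*(im[:80,150:406,::-1]/255.)**.5),None,fx=3,fy=3,interpolation=2))
print(o["position"],np.round(o["tool_rot"],4),o["time"])
import pickle;pickle.dump(o,open("w3.pkl","wb"))
```

```text
[ 0.56884838 -0.09071875  0.11469054] [[-2.659e-01  9.640e-01 -4.000e-04]
 [ 9.640e-01  2.659e-01  1.500e-03]
 [ 1.600e-03  0.000e+00 -1.000e+00]] 4.625
```

View pics/w3b.png

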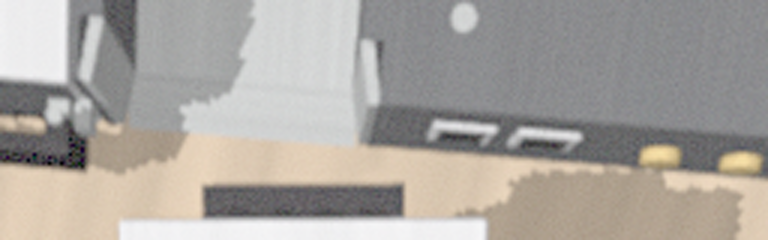

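The crop shows the bay floor. The mouth edge runs (130,124)-(358,142), the inner end of the ramp (136,78)-(353,92), and the panel base continues to (740,174).

Run:
```python
from h import *; import pickle
np.set_printoptions(precision=4,suppress=True)
o=pickle.load(open("w3.pkl","rb"))
U=lambda L:[((x+.5)/3-.5+150,(y+.5)/3-.5) for x,y in L]
C=lambda L,z:cast("wrist",U(L),z,o)[:,:2]
m=C([(130,124),(358,142),(740,174)],0);i=C([(136,78),(353,92)],.002);f=C([(136,14),(357,14)],.002)
print(m,np.linalg.norm(m[0]-m[1]),i,np.linalg.norm(i[0]-i[1]))
d=m[2]-m[0];yaw=np.arctan2(d[1],d[0])+np.pi/2
x=np.array([np.cos(yaw),np.sin(yaw)]);y=np.array([-x[1],x[0]])
print("yaw",yaw,[np.arctan2(*(a[1]-a[0])[::-1])+np.pi/2 for a in(m,i)])
for n,p in [("mouth",m[:2].mean(0)),("inner",i.mean(0))]:
    v=p-o["position"][:2];print(n,p,"along",v@x,"lat",v@y)
tx=o["tool_rot"][:2,0];ty=o["tool_rot"][:2,1];print("toolyaw",np.arctan2(tx[1],tx[0]))
s=cast("wrist",U([(120,219),(487,219)]),o["position"][2]+.013,o)[:,:2];v=s.mean(0)-o["position"][:2];print("psu front",np.linalg.norm(s[0]-s[1]),v@tx,v@ty, np.arctan2(*(s[1]-s[0])[::-1])+np.pi/2)
```

```text
[[0.483  0.0266]
 [0.5485 0.0396]
 [0.6598 0.0611]] 0.06678617559523854 [[0.4825 0.0385]
 [0.5435 0.0514]] 0.062309094204536945
yaw 1.763163340058186 [np.float64(1.7659260673144006), np.float64(1.7798175101551241)]
mouth [0.5158 0.0331] along 0.13170251496831872 lat 0.028437970550625576
inner [0.513 0.045] along 0.14384761241335467 lat 0.02888241692357989
toolyaw 1.8399334522864332
psu front 0.0592064369956549 0.09107632226877471 -0.0007195033223937677 1.8381488037161657
```

>>> {"op": "move_arm", "data": {
  "fingers": [50,50,50,50,50],
  "xyz": [
    [0.9,-1.3,0],
    [1.8,-2.6,0],
    [1.8,-2.6,3],
    [1.8,-2.6,6],
    [1.8,-2.6,8]
  ],
  "roll": [0.04,0.074,0.074,0.074,0.074]
}}

```text
time: 5.3
position: [0.5396, -0.0835, 0.0335]
tool_rot: [[-0.19, 0.982, -0.0], [0.982, 0.19, -0.001], [-0.001, -0.0, -1.0]]
ft_force: [0.9, -0.3, -7.1]
gripper_width: 0.638
finger_force: 40.0
```

>>> {"op": "move_arm", "data": {
  "fingers": [50,50],
  "xyz": [
    [0,0,0.5],
    [0,0,0.6]
  ],
  "roll": [0,0]
}}

```text
time: 5.55
position: [0.5402, -0.0831, 0.0288]
tool_rot: [[-0.19, 0.982, 0.001], [0.982, 0.19, -0.0], [-0.0, 0.001, -1.0]]
ft_force: [0.1, 0.2, -6.5]
gripper_width: 0.638
finger_force: 40.0
```

Run:
```python
from h import *; import cv2,pickle
np.set_printoptions(precision=4,suppress=True)
o=manip.get_obs(); im=manip.grab_frame("wrist"); cv2.imwrite("pics/w4b.png",cv2.resize(cv2.convertScaleAbs(255*(im[:140,150:406,::-1]/255.)**.5),None,fx=3,fy=3,interpolation=2))
pickle.dump(o,open("w4.pkl","wb"))
x=np.array([np.cos(1.766),np.sin(1.766)]);y=np.array([-x[1],x[0]]);v=o["position"][:2]-[.5158,.0331]
print(o["position"],"along/lat",v@x,v@y,"yaw",np.arctan2(*o["tool_rot"][1::-1,0]),o["ft_force"])
```

```text
[ 0.5402 -0.0831  0.0288] along/lat -0.11873415845182139 -0.0013480904326030295 yaw 1.7624654075296717 [ 0.0886  0.2339 -6.4824]
```

View pics/w4b.png

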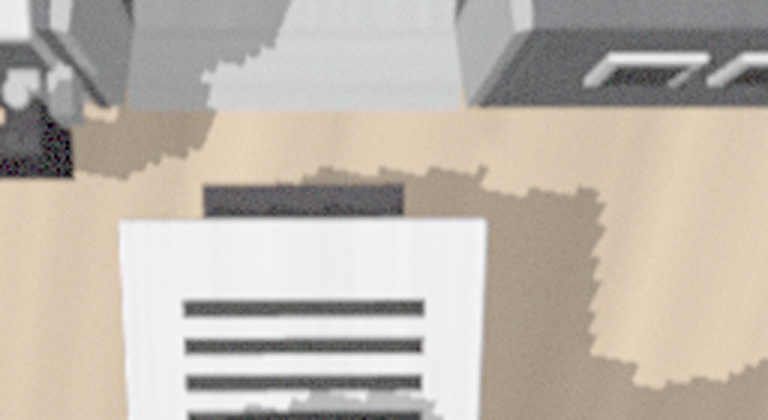

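The bay mouth spans (125..465,106) and the tongue (203..404,200), so the psu is parallel to the bay and about 2 mm too far right.

>>> {"op": "move_arm", "data": {
  "fingers": [50,50,50,50,50],
  "xyz": [
    [0,-0.2,0],
    [1,-0.2,0],
    [2,-0.2,0],
    [3,-0.2,0],
    [3.5,-0.2,0]
  ],
  "roll": [0,0,0,0,0]
}}

```text
time: 6.22
position: [0.5309, -0.0473, 0.0286]
tool_rot: [[-0.193, 0.981, 0.0], [0.981, 0.193, 0.001], [0.001, 0.0, -1.0]]
ft_force: [0.3, 0.6, -6.9]
gripper_width: 0.634
finger_force: 40.0
```

>>> {"op": "move_arm", "data": {
  "fingers": [50,50,50,50,50],
  "xyz": [
    [1,0,0],
    [2,0,0],
    [3,0,0],
    [4,0,0],
    [5,0,0]
  ],
  "roll": [0,0,0,0,0]
}}

```text
time: 6.85
position: [0.5213, 0.0009, 0.0285]
tool_rot: [[-0.191, 0.982, 0.0], [0.982, 0.191, 0.0], [0.0, 0.0, -1.0]]
ft_force: [-0.4, -0.5, -7.0]
gripper_width: 0.636
finger_force: 40.0
```

Run:
```python
from h import *; import cv2,pickle
np.set_printoptions(precision=4,suppress=True)
o=manip.get_obs(); im=manip.grab_frame("wrist"); cv2.imwrite("pics/w5b.png",cv2.resize(cv2.convertScaleAbs(255*(im[:,:,::-1]/255.)**.6),None,fx=1.5,fy=1.5,interpolation=2))
x=np.array([np.cos(1.7625),np.sin(1.7625)]);y=np.array([-x[1],x[0]]);v=o["position"][:2]-[.5158,.0331]
print(o["position"],"along/lat",v@x,v@y,"yaw",np.arctan2(*o["tool_rot"][1::-1,0]),o["ft_force"],o["torque"])
```

```text
[0.5213 0.0009 0.0285] along/lat -0.032634296510045825 0.0007314443289228086 yaw 1.7628207745545803 [-0.4418 -0.4657 -6.9836] [-0.0231 -0.0935  0.0425]
```

View pics/w5b.png

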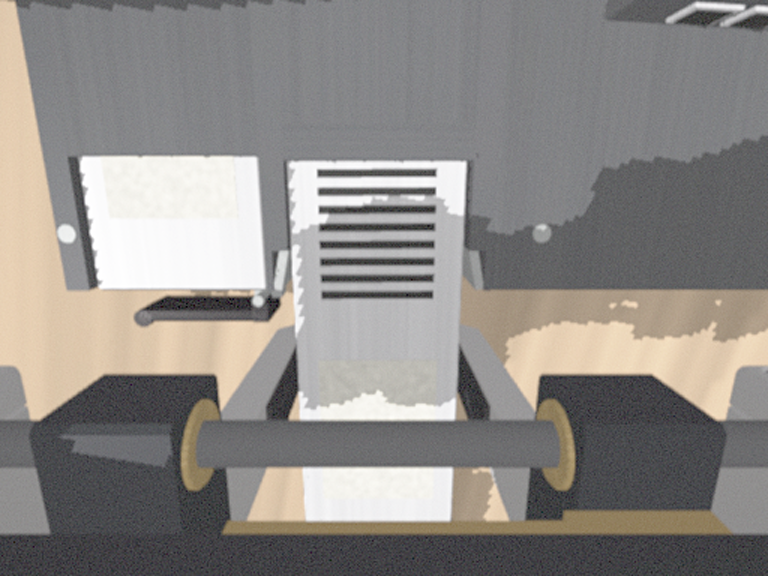

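The psu is in the bay under the cover, walls clear at (290..467,160), fingers short of the neighbour's handle at (140..280,305). Forces are nil. Next I release it and go round to push on the end plate.

>>> {"op": "move_arm", "data": {
  "fingers": [50,85,85,85,85],
  "xyz": [
    [0,0,0.1],
    [0,0,0.1],
    [0,0,0.1],
    [0,0,0],
    [0,0,-2]
  ],
  "roll": [0,0,0,0,0]
}}

```text
time: 7.52
position: [0.5207, 0.0, 0.0481]
tool_rot: [[-0.191, 0.982, -0.002], [0.982, 0.191, -0.0], [0.0, -0.002, -1.0]]
ft_force: [0.0, -0.3, 0.4]
gripper_width: 0.848
finger_force: 0.0
```

>>> {"op": "move_arm", "data": {
  "fingers": [85,85,50,0,0],
  "xyz": [
    [0,0,-2.5],
    [0,0,-5],
    [-4,-0.6,-5],
    [-8.5,-0.6,-5],
    [-12.5,-0.6,-5]
  ],
  "roll": [0,0,0,0,0]
}}

```text
time: 8.15
position: [0.5397, -0.1255, 0.099]
tool_rot: [[-0.19, 0.982, 0.001], [0.982, 0.19, -0.001], [-0.001, 0.001, -1.0]]
ft_force: [0.9, 0.3, 0.2]
gripper_width: 0.567
finger_force: 0.0
```

>>> {"op": "move_arm", "data": {
  "fingers": [0,0,0,0,0],
  "xyz": [
    [0,0,0],
    [0,0,2],
    [0,0,4],
    [0,0,6],
    [0,0,6.7]
  ],
  "roll": [0,0,0,0,0]
}}

```text
time: 8.78
position: [0.5387, -0.1224, 0.0307]
tool_rot: [[-0.192, 0.981, -0.002], [0.981, 0.192, 0.001], [0.001, -0.001, -1.0]]
ft_force: [0.3, -0.2, 0.3]
gripper_width: 0.035
finger_force: 0.0
```

>>> {"op": "move_arm", "data": {
  "fingers": [0,0,0,0,0],
  "xyz": [
    [1,0,0],
    [2,0,0],
    [3,0,0],
    [4,0,0],
    [5,0,0]
  ],
  "roll": [0,0,0,0,0]
}}

```text
time: 9.4
position: [0.5305, -0.0762, 0.0321]
tool_rot: [[-0.189, 0.982, 0.002], [0.982, 0.189, -0.003], [-0.003, 0.001, -1.0]]
ft_force: [0.6, -6.8, 2.1]
gripper_width: 0.006
finger_force: 2.9
```

>>> {"op": "move_arm", "data": {
  "fingers": [0,0,0,0,0],
  "xyz": [
    [1,0,0],
    [2,0,0],
    [3,0,0],
    [4,0,0],
    [5,0,0]
  ],
  "roll": [0,0,0,0,0]
}}

```text
time: 10.02
position: [0.5219, -0.0297, 0.0328]
tool_rot: [[-0.187, 0.982, 0.003], [0.982, 0.187, -0.005], [-0.006, 0.002, -1.0]]
ft_force: [1.5, -10.8, 8.6]
gripper_width: 0.004
finger_force: 5.8
```

>>> {"op": "move_arm", "data": {
  "fingers": [0,0,0,0,0],
  "xyz": [
    [0.8,0,0],
    [1.6,0,0],
    [2.4,0,0],
    [3.2,0,0],
    [3.8,0,0]
  ],
  "roll": [0,0,0,0,0]
}}

```text
time: 10.65
position: [0.5144, 0.0087, 0.0327]
tool_rot: [[-0.188, 0.982, 0.003], [0.982, 0.188, -0.004], [-0.005, 0.002, -1.0]]
ft_force: [2.1, -8.9, 6.7]
gripper_width: 0.004
finger_force: 4.5
```

>>> {"op": "move_arm", "data": {
  "fingers": [0,0,0,0,0],
  "xyz": [
    [0.3,0,0],
    [0.6,0,0],
    [0.9,0,0],
    [1.2,0,0],
    [1.4,0,0]
  ],
  "roll": [0,0,0,0,0]
}}

```text
time: 11.28
position: [0.5117, 0.0222, 0.0327]
tool_rot: [[-0.188, 0.982, 0.003], [0.982, 0.188, -0.004], [-0.005, 0.002, -1.0]]
ft_force: [1.7, -8.6, 7.5]
gripper_width: 0.006
finger_force: 4.6
```

>>> {"op": "move_arm", "data": {
  "fingers": [0,0,0],
  "xyz": [
    [0.15,0,0],
    [0.3,0,0],
    [0.4,0,0]
  ],
  "roll": [0,0,0]
}}

```text
time: 11.65
position: [0.5113, 0.024, 0.0327]
tool_rot: [[-0.186, 0.983, 0.003], [0.982, 0.186, -0.006], [-0.007, 0.002, -1.0]]
ft_force: [3.1, -14.0, 7.7]
gripper_width: 0.007
finger_force: 7.3
```

>>> {"op": "move_arm", "data": {
  "fingers": [0,0,0],
  "xyz": [
    [0.2,0,0],
    [0.4,0,0],
    [0.4,0,0]
  ],
  "roll": [0,0,0]
}}

```text
time: 12.02
position: [0.5112, 0.0241, 0.0327]
tool_rot: [[-0.183, 0.983, 0.003], [0.983, 0.183, -0.01], [-0.011, 0.001, -1.0]]
ft_force: [4.2, -20.7, 5.9]
gripper_width: 0.007
finger_force: 10.5
```

The module is at its stop, with the finger front at the panel plane and 20 N of resistance. Next I go around to the far side of the handle.

>>> {"op": "move_arm", "data": {
  "fingers": [0,0,0,0,0],
  "xyz": [
    [-2,0,0],
    [-4.8,0,0],
    [-4.8,0,-4],
    [-4.8,2,-6],
    [-4.8,6.5,-6]
  ],
  "roll": [0,0,0,0,0]
}}

```text
time: 12.65
position: [0.582, -0.0012, 0.0936]
tool_rot: [[-0.19, 0.982, 0.001], [0.982, 0.19, -0.0], [-0.0, 0.001, -1.0]]
ft_force: [1.2, -0.4, -0.2]
gripper_width: -0.002
finger_force: 0.0
```

Run:
```python
from h import *; import cv2,pickle
np.set_printoptions(precision=4,suppress=True)
for _ in range(3): o=manip.get_obs(); im=manip.grab_frame("wrist")
o=manip.get_obs(); im=manip.grab_frame("wrist");sc=manip.grab_frame("scene")
a=cv2.resize(im[:,:,::-1],(512,384));b=cv2.resize(sc[140:240,220:353,::-1],(288,216))
c=np.zeros((384,800,3),np.uint8);c[:,:512]=a;c[:216,512:]=b
cv2.imwrite("pics/w6.png",cv2.convertScaleAbs(255*(c/255.)**.6))
x=np.array([np.cos(1.7625),np.sin(1.7625)]);y=np.array([-x[1],x[0]]);v=o["position"][:2]-[.5158,.0331]
print(o["position"],"along/lat",v@x,v@y-.0007,"yaw",np.arctan2(*o["tool_rot"][1::-1,0]),o["ft_force"])
pickle.dump(o,open("w6.pkl","wb"))
```

```text
[0.5836 0.0002 0.0919] along/lat -0.0452545367868383 -0.061009334391600584 yaw 1.7635322578071624 [-0.237   0.2174 -0.1715]
```

View pics/w6.png

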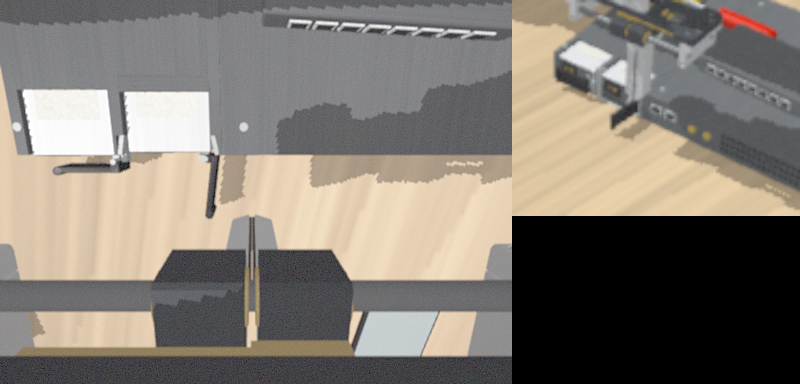

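Both module ends are level at the panel line (row 153), and the handle sticks straight out from (213,158) to (211,216). Descend and sweep it shut.

>>> {"op": "move_arm", "data": {
  "fingers": [0,0,0,0],
  "xyz": [
    [0,0,3],
    [0,0,5.5],
    [0,0,6.2],
    [0,0,6.2]
  ],
  "roll": [0,0,0,0]
}}

```text
time: 13.4
position: [0.581, -0.0013, 0.0294]
tool_rot: [[-0.191, 0.982, -0.001], [0.982, 0.191, -0.0], [0.0, -0.001, -1.0]]
ft_force: [0.3, -1.6, 0.6]
gripper_width: 0.005
finger_force: 0.0
```

>>> {"op": "move_arm", "data": {
  "fingers": [0,0,0,0,0],
  "xyz": [
    [0.2,-1.2,0],
    [0.2,-1.8,0],
    [-0.3,-2.7,0],
    [-0.4,-3.4,0],
    [-0.4,-4.0,0]
  ],
  "roll": [0,0,0,0,0]
}}

```text
time: 14.02
position: [0.543, -0.0133, 0.0297]
tool_rot: [[-0.19, 0.982, 0.0], [0.982, 0.19, -0.0], [-0.0, 0.0, -1.0]]
ft_force: [2.1, 0.4, -0.2]
gripper_width: 0.002
finger_force: 0.5
```

>>> {"op": "move_arm", "data": {
  "fingers": [0,0,0,0,0],
  "xyz": [
    [0.1,-0.7,0],
    [0.4,-1.3,0],
    [0.8,-1.9,0],
    [1.3,-2.4,0],
    [1.9,-2.8,0]
  ],
  "roll": [0,0,0,0,0]
}}

```text
time: 14.65
position: [0.5116, 0.0006, 0.0294]
tool_rot: [[-0.191, 0.982, -0.001], [0.982, 0.191, -0.0], [-0.0, -0.001, -1.0]]
ft_force: [0.0, 0.2, -0.4]
gripper_width: 0.004
finger_force: 0.4
```

>>> {"op": "move_arm", "data": {
  "fingers": [0,0,0,0,0],
  "xyz": [
    [0.2,0,0],
    [0.4,0,0],
    [0.6,0,0],
    [0.8,0,0],
    [0.8,0,0]
  ],
  "roll": [0,0,0,0,0]
}}

```text
time: 15.28
position: [0.5107, 0.0084, 0.0295]
tool_rot: [[-0.191, 0.982, 0.0], [0.982, 0.191, 0.0], [0.0, 0.0, -1.0]]
ft_force: [-0.6, -1.2, 0.0]
gripper_width: 0.007
finger_force: 0.5
```

>>> {"op": "move_arm", "data": {
  "fingers": [0,0,0,0],
  "xyz": [
    [0.2,0,0],
    [0.4,0,0],
    [0.5,0,0],
    [0.5,0,0]
  ],
  "roll": [0,0,0,0]
}}

```text
time: 15.78
position: [0.5106, 0.0089, 0.0296]
tool_rot: [[-0.187, 0.982, 0.001], [0.982, 0.187, -0.005], [-0.005, -0.0, -1.0]]
ft_force: [2.0, -9.9, -1.6]
gripper_width: 0.007
finger_force: 5.2
```

>>> {"op": "move_arm", "data": {
  "fingers": [0,0,0,0,0],
  "xyz": [
    [-2,0,0],
    [-5,0,0],
    [-6,0,-4],
    [-6,0,-9],
    [-6,0,-12]
  ],
  "roll": [0,0,0,0,0]
}}

```text
time: 16.4
position: [0.5225, -0.0451, 0.1518]
tool_rot: [[-0.191, 0.982, 0.004], [0.982, 0.191, 0.001], [0.0, 0.004, -1.0]]
ft_force: [0.0, -0.2, -1.3]
gripper_width: 0.008
finger_force: 0.0
```

>>> {"op": "move_arm", "data": {
  "fingers": [0,0,0,0],
  "xyz": [
    [0,0,-2],
    [0,0,-2],
    [0,0,-2],
    [0,0,-2]
  ],
  "roll": [0,0,0,0]
}}

```text
time: 16.9
position: [0.5205, -0.0455, 0.1684]
tool_rot: [[-0.191, 0.982, -0.002], [0.982, 0.191, 0.0], [0.001, -0.002, -1.0]]
ft_force: [0.4, -0.2, -0.7]
gripper_width: 0.003
finger_force: 0.0
```

Run:
```python
from h import *; import cv2
o=manip.get_obs(); im=manip.grab_frame("wrist")
# numeric check: dark handle band of psu and of neighbour, per lateral position, along from panel at z=.032
x=np.array([np.cos(1.7625),np.sin(1.7625)]);y=np.array([-x[1],x[0]]);m0=np.array([.5158,.0331])-.0*x
v,u=np.mgrid[0:210,60:460];uv=np.c_[u.ravel(),v.ravel()]
P=cast("wrist",uv,.032,o)[:,:2]-m0;a=P@x*1000;l=P@y*1000;g=im[v.ravel(),u.ravel()].mean(1)
for L in range(-36,105,8):
    s=(abs(l-L)<3)&(a<-2)&(a>-70)&(g<75); print(L,s.sum(),np.round([a[s].min(),a[s].max()],1) if s.any() else "")
print(o["time"],o["ft_force"])
```

```text
-36 0 
-28 12 [-13.5  -7.6]
-20 42 [-13.5  -6.7]
-12 30 [-13.5  -9.6]
-4 32 [-13.5  -8.6]
4 32 [-13.5  -8.6]
12 26 [-13.4  -9.5]
20 33 [-14.4  -8.5]
28 0 
36 0 
44 44 [-15.4  -6.6]
52 30 [-15.4 -11.4]
60 32 [-15.4  -2.7]
68 33 [-15.3  -2.7]
76 32 [-15.3  -2.7]
84 27 [-16.3 -12.4]
92 27 [-17.3 -12.4]
100 0 
16.9 [ 0.41772538 -0.15402359 -0.69822912]
```

```bash
python3 -c "
from plant import manip
print(manip.finish_job())"
```

```text
the job is handed in; nothing more can be done
None
```

I slid the module into the bay until it hit the stop, with its handle still out, then folded the handle flat and handed the job in at about 17 s; the last wrist-camera check showed the handle flat to about 0.02 rad and the gripper clear.

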